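# Seat the vials and shut the cooler drawer

### The job

The vial cooler's drawer was left open and its vials are not all down in their wells. Press every vial fully down, then push the drawer gently home (a light push is enough) until the red plunger drops and holds it shut. Do not ram the cooler, and leave the brown and the white bottle standing where they are.

Things in the scene. Friction and masses are not known exactly. Their poses are not given: they have to be found in the camera images.
- cooler: Benchtop vial cooler, a white box 130 (x) x 226 (y) x 112 (z) mm fixed on the bench. Origin: centre of its underside. Its front looks along its -x, towards the robot, and holds one drawer, framed by a black rubber seal that stands 20 mm proud. Its +x is the direction in which the drawer is pushed shut.
- lintel (a point): Middle of the lower front edge of the lintel, the white band with the display above the drawer (79 to 112 mm above the bench); on the cooler's front face, 65 mm in front of its origin.
- drawer (a joint): Opening of the grey drawer in m, 0.083 fully out. Friction about 1.5 N. Over the last 17 mm its panel squeezes the seal, which pushes back with 1.5 to 4.5 N and throws the drawer out again if it is let go too early. Home is where the plunger drops and stops it: the plunger's plate is set differently on each cooler, so that is anywhere from 0.002 to 0.014. The last bit takes 4 to 7 N of push.
- handle (a point): Front of the drawer's aluminium bar pull at its middle, moving with the drawer: a level round bar 10 mm thick and 100 mm long, 48 mm above the bench, a good place to push. It stands 29 mm in front of the grey panel (216 mm wide, 10 mm thick, 13 to 87 mm above the bench). With the drawer at 0 this point is 107 mm in front of the cooler's origin.
- plunger (a joint): Height in m of the sprung plunger: a red round knob, 22 mm wide, over a steel plate on top of the cooler near the front at its -y end. About 0.006: knob up (top 144 mm above the bench), its pin rides on the drawer's steel rail. 0: knob down, the pin has dropped into the rail's slot, stops the drawer firmly from both sides and holds it home. It works by itself and need not be touched.
- cap_1 (a point): Top centre of the black cap (22 mm wide) of the vial in the drawer that stands first from the left as the robot sees it (+y end of the cooler). Seated it is 75 mm above the bench; the vials stand upright in one row at 40 mm pitch, 32 mm behind the panel's back.
- vial_1 (a joint): How far that vial stands proud of its seat, in m: 0 bottomed, up to 0.018. An O-ring grips it: it takes about 3 N to slide it down until it stops on a rubber foot (4 N per mm). Only 4 mm of headroom is under the lintel: a vial prouder than that stops the drawer at an opening of about 0.04.
- cap_2 (a point): Top centre of the black cap (22 mm wide) of the vial in the drawer that stands second from the left. Seated it is 75 mm above the bench; the vials stand upright in one row at 40 mm pitch, 32 mm behind the panel's back.
- vial_2 (a joint): How far that vial stands proud of its seat, in m: 0 bottomed, up to 0.018. An O-ring grips it: it takes about 3 N to slide it down until it stops on a rubber foot (4 N per mm). Only 4 mm of headroom is under the lintel: a vial prouder than that stops the drawer at an opening of about 0.04.
- cap_3 (a point): Top centre of the black cap (22 mm wide) of the vial in the drawer that stands third from the left. Seated it is 75 mm above the bench; the vials stand upright in one row at 40 mm pitch, 32 mm behind the panel's back.
- vial_3 (a joint): How far that vial stands proud of its seat, in m: 0 bottomed, up to 0.018. An O-ring grips it: it takes about 3 N to slide it down until it stops on a rubber foot (4 N per mm). Only 4 mm of headroom is under the lintel: a vial prouder than that stops the drawer at an opening of about 0.04.
- cap_4 (a point): Top centre of the black cap (22 mm wide) of the vial in the drawer that stands fourth from the left (-y end). Seated it is 75 mm above the bench; the vials stand upright in one row at 40 mm pitch, 32 mm behind the panel's back.
- vial_4 (a joint): How far that vial stands proud of its seat, in m: 0 bottomed, up to 0.018. An O-ring grips it: it takes about 3 N to slide it down until it stops on a rubber foot (4 N per mm). Only 4 mm of headroom is under the lintel: a vial prouder than that stops the drawer at an opening of about 0.04.
- amber_bottle: Brown reagent bottle, 58 mm wide, 125 mm tall, loose bystander. Origin: centre of its underside.
- white_bottle: White reagent bottle, 52 mm wide, 112 mm tall, loose bystander. Origin: centre of its underside.

How it is judged:
At the end, for the whole second after the job is handed in: All four vials are down within 3 mm of their seats, the drawer is at rest and home (joint below 16.5 mm), and the plunger has dropped into its slot (within 2 mm of fully down) (value of joint each of vial_1, vial_2, vial_3, vial_4 below 0.003 m and value of joint drawer below 0.0165 m and value of joint plunger below 0.002 m and velocity of joint drawer between -0.005 and 0.005 m/s); the robot touches nothing.
It fails at once if the cooler, its drawer or its vials are rammed or pressed with more than 28 N (contact force between any of the arm, the fingers and cooler above 28 N).
It fails at once if the amber bottle is moved by more than 30 mm or tipped (distance of amber_bottle from where it was at the start of the episode above 0.03 m or angle between amber_bottle's own z axis and vertical above 0.4 rad).
It fails at once if the white bottle is moved by more than 30 mm or tipped (distance of white_bottle from where it was at the start of the episode above 0.03 m or angle between white_bottle's own z axis and vertical above 0.4 rad).
It also fails if it takes over 51 s, if anything falls off the work surface, if the arm or the gripper's body presses on something with over 40 N, if the wrist force passes 120 N, or if a joint passes its speed limit or range.

### The arm

A 6-joint arm with a two-finger parallel gripper is mounted at the origin on a cart in front of the work surface, level with it; the furniture and walls round the work are solid. World frame = base frame: x ahead of the robot, y to its left, z up, the work surface at z = 0. Lengths are in m, angles in rad, forces in N, time in s.
With the tool pointing down it reaches from about 0.3 to 0.775 m from the base axis. Payload 14.6 kg.
Tool frame: the origin (TCP) lies at the very end of the fingers, on their centre line; the grasp point (between the pads) lies 19 mm behind it (bot.grasp_offset is the distance from the TCP to the grasp point, in m); z points along the fingers, y is the line along which they close (so a half turn about z gives the same grasp; the last joint's range is limited). The gripper opens to 85 mm and grips with 20 to 120 N. Pads are 22 mm wide; open, the fingers measure 114 mm over their backs; the gripper's body (76 mm by 85 mm) begins 54 mm behind the grasp point. The pads swing forward as they close: fully open they stand 13 mm farther back than shut.
Start: joints at [1.237, 0.3, 1.521, -0, 1.321, -0.067], TCP at [0.145, 0.531, 0.231] pointing down, gripper open.
Joint ranges: [-3.03, 3.03], [-0.79, 2.21], [0.23, 2.52], [-1.04, 4.18], [0, 3.07], [-2.55, 2.55]. Speed limits (rad/s): [2.22, 2.22, 2.57, 3.14, 3.14, 3.14].

### API

Orientations are given as a 3x3 rotation matrix whose columns are the frame's x, y, z axes.
In Python, from cell import bot, vision, telemetry, workorder gives the robot as it stands (bot), with the cameras (vision), the readings (telemetry) and the job (workorder).
- The arm moves only by the shell command python3 jog.py 'ROWS' [FORCE]. ROWS is a JSON object whose key "deltas" holds a list of rows, 1 to 5 of them, each of 7 numbers: a rotation vector rx, ry, rz in normalised numbers (1 is 2 rad), then dx, dy, dz in parts of the range, where 1.0 means 1 m, then the finger opening in m; each row is the pose to reach, as a shift and turn from the pose commanded when the command began, along the tool's axes at that moment; what a row does not reach only later rows make up. A row lasts 1/12 s, in which the tool goes at most 0.0417 m and 0.125 rad, less where a joint would pass 70% of its speed; a pose out of reach is approached as far as the arm can. The fingers move at their own pace and stop on an object; FORCE is the grip in N (left out, the last holds). Time passes only in rows, so rows that do not move let the fingers close. It prints the time, the measured TCP pose, the force, the opening and the grip force at its end. Input that does not fit is refused with a message, and nothing moves.
- telemetry.sense(): the state, without advancing time (a new reading comes with each control period).
- vision.snapshot(name): name is "side" or "top"; returns the picture (384x512x3 uint8, red, green, blue); there is no depth.
- vision.get_calibration(name): a dict with "mtx" (3x3 intrinsics, pixels), "distortion" ([k1, k2, p1, p2, k3] as OpenCV has them; the pictures are not rectified), "extrinsics" (4x4, takes a point from world to camera coordinates). Camera axes: x right, y down, z forward; pixel columns grow to the right and rows downward; lengths in m; the calibration is good to about 2 mm. A picture is of the moment at which its call begins. get_calibration takes no time and is no camera call.
- workorder.job_done(): hands the job in; it is judged then, once.
The state is a dict: "time": time; "q": joint angles; "qd": joint speeds; "effort": joint torques, N m; "tcp_pos": TCP position; "orientation": TCP orientation; "force": force on the tool from outside, world axes, zero at the start; "moment": the same for the moment, N m; "finger_gap": finger opening in m; "grip_force": force on a finger pad.
Only numpy, scipy, OpenCV 4.12 (cv2) and the standard library are available. Lean on these libraries where they do the work, as an engineer would, in place of code of your own. Each camera call takes 0.05 s, during which the arm holds its last target. There are 200 camera calls.

## Working session

There is one attempt and no reset: what is moved stays moved. The work goes in short steps, Python scripts to look and compute and a shell command to move; the robot and the scene stay as the last step left them, time stands still between calls to the robot, and variables do not carry over. Pictures are saved under pics/ and viewed, at most 10 in all, crops included, and the job is handed in when it is done.

```bash
mkdir -p pics; ls; python3 - <<'E'
from cell import bot, vision, telemetry, workorder
import cv2
s=telemetry.sense();print(s['time'],s['tcp_pos'],s['orientation'],s['finger_gap'])
for n in('side','top'):
    cv2.imwrite(f'pics/{n}0.png',vision.snapshot(n)[:,:,::-1]); c=vision.get_calibration(n); print(c)
E
```

```text
cell.py
jog.py
pics
0.0 [0.14493663 0.53032675 0.23070567] [[-9.64616891e-01  2.63655239e-01 -4.11166598e-04]
 [ 2.63655539e-01  9.64616268e-01 -1.10144233e-03]
 [ 1.06216948e-04 -1.17087622e-03 -9.99999309e-01]] 0.08538675369803116
{'mtx': array([[385.20865642,   0.        , 256.4525662 ],
       [  0.        , 385.20865642, 190.53941291],
       [  0.        ,   0.        ,   1.        ]]), 'distortion': array([-0.08593689,  0.        ,  0.        ,  0.        ,  0.        ]), 'extrinsics': array([[ 0.98718319, -0.15958069,  0.00183268, -0.58452685],
       [-0.08416074, -0.53031571, -0.8436126 ,  0.18869461],
       [ 0.13559618,  0.83264593, -0.53694919,  0.68173871],
       [ 0.        ,  0.        ,  0.        ,  1.        ]])}
{'mtx': array([[361.64902902,   0.        , 259.84719791],
       [  0.        , 361.64902902, 184.69376625],
       [  0.        ,   0.        ,   1.        ]]), 'distortion': array([-0.00534013,  0.        ,  0.        ,  0.        ,  0.        ]), 'extrinsics': array([[-0.02369559, -0.99932119, -0.02820792,  0.18731339],
       [-0.99454308,  0.02643106, -0.10092304,  0.61306768],
       [ 0.10160009,  0.02566256, -0.99449427,  1.00152325],
       [ 0.        ,  0.        ,  0.        ,  1.        ]])}
```

View pics/side0.png

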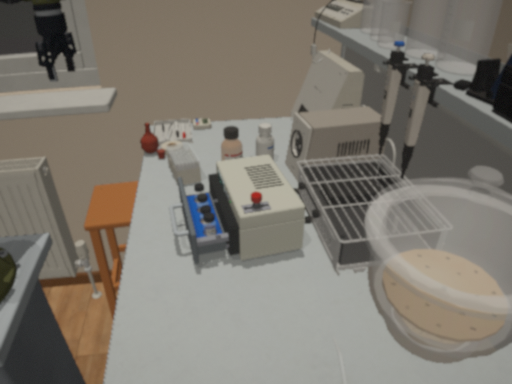

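View pics/top0.png

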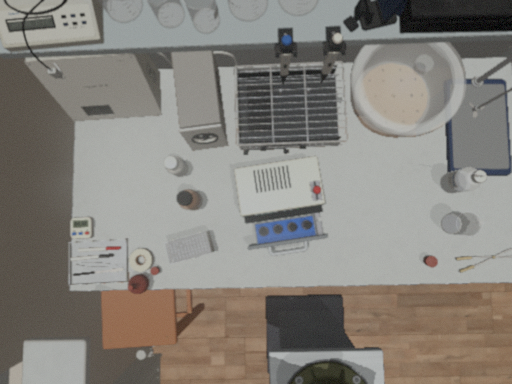

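The side view shows the drawer open, with four black caps on the blue tray around (200,188) to (211,220) and the red knob at (256,198). In the top view the caps run from (263,230) to (308,225), the knob is at (317,189), the handle is around (290,247), and the bottles are at (175,165) and (188,199). Next I'll enlarge both.

```bash
python3 - <<'E'
import cv2,numpy as np
a=cv2.imread('pics/side0.png')[150:270,160:310]; b=cv2.imread('pics/top0.png')[150:260,225:335]
a=cv2.resize(a,None,fx=5,fy=5,interpolation=cv2.INTER_CUBIC);b=cv2.resize(b,None,fx=5.4,fy=5.4,interpolation=cv2.INTER_CUBIC)
cv2.imwrite('pics/sc.png',a);cv2.imwrite('pics/tc.png',b)
E
```

```text
(no output)
```

View pics/sc.png

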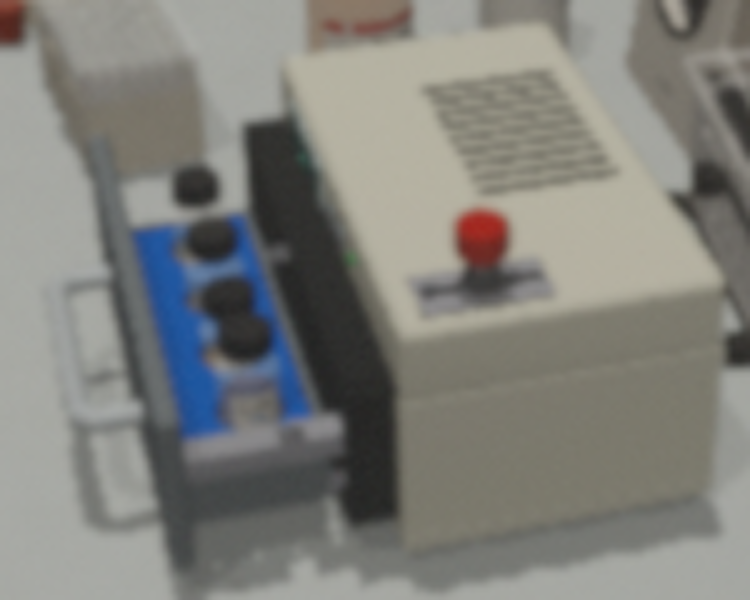

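View pics/tc.png

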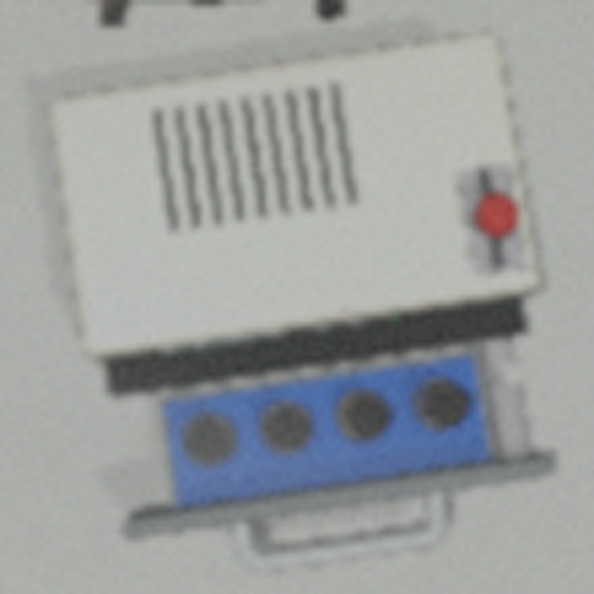

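The side crop shows caps 1 (195,185) and 4 (244,338) standing clearly proud, while caps 2 (212,238) and 3 (228,298) are lower. The top crop shows the caps at (209,438), (287,426), (364,415) and (442,402), and the cooler's top corners at (50,100), (495,37), (540,288) and (85,355).

```bash
cat > h.py <<'E'
import cv2,numpy as np
from cell import bot, vision, telemetry, workorder
C={n:vision.get_calibration(n) for n in('side','top')}
def ray(n,uv):
    c=C[n];p=cv2.undistortPoints(np.array([[uv]],float),c['mtx'],c['distortion'])[0,0]
    R,t=c['extrinsics'][:3,:3],c['extrinsics'][:3,3]
    return -R.T@t, R.T@np.array([*p,1])
def plane(n,uv,z):
    o,d=ray(n,uv); return o+d*(z-o[2])/d[2]
def tri(a,b):
    o1,d1=ray('side',a);o2,d2=ray('top',b)
    s=np.linalg.lstsq(np.c_[d1,-d2],o2-o1,rcond=None)[0]
    p,q=o1+s[0]*d1,o2+s[1]*d2
    return (p+q)/2,np.linalg.norm(p-q)
def tool(v):  # world shift -> tool axes
    return telemetry.sense()['orientation'].T@np.asarray(v,float)
E
python3 - <<'E'
from h import *
np.set_printoptions(precision=4,suppress=True)
im=cv2.imread('pics/top0.png');hsv=cv2.cvtColor(im,cv2.COLOR_BGR2HSV)
T=lambda x,y:(225+(x+.5)/5.4-.5,150+(y+.5)/5.4-.5); S=lambda x,y:(160+(x+.5)/5-.5,150+(y+.5)/5-.5)
m=((hsv[...,2]<85)&(hsv[...,1]<110)).astype(np.uint8); m[:220]=0;m[240:]=0;m[:,:255]=0;m[:,315:]=0
n,l,st,ce=cv2.connectedComponentsWithStats(m);print([(st[i,4],ce[i]) for i in range(1,n)])
k=[plane('top',T(*p),.112) for p in[(50,100),(495,37),(540,288),(85,355)]]
print(np.array(k)); print([np.linalg.norm(k[i]-k[i-1]) for i in range(4)])
y=(k[0]+k[3]-k[1]-k[2]);ys=np.arctan2(-y[0],y[1]);x=(k[0]+k[1]-k[2]-k[3]);print('yaw',ys,np.arctan2(x[1],x[0]),'centre',np.mean(k,0))
for s,t in zip([(195,180),(212,233),(228,294),(244,330)],[(209,438),(287,426),(364,415),(442,402)]):
    print(tri(S(*s),T(*t)),plane('top',T(*t),.078))
print('knob',tri(S(483,222),T(496,214)))
print('handle ends',[plane('top',T(*p),.048) for p in[(243,560),(345,553),(447,520)]], 'side end',plane('side',S(55,285),.048),plane('side',S(80,412),.048))
for nm,p in(('amber',(188,199)),('white',(174,165))): print(nm,plane('top',p,.12))
E
```

```text
[(np.int32(7), array([258., 220.])), (np.int32(42), array([306.9048, 224.2143])), (np.int32(37), array([292.4324, 226.4054])), (np.int32(13), array([278.5385, 227.6923])), (np.int32(1), array([276., 230.])), (np.int32(1), array([279., 231.]))]
[[0.6558 0.238  0.112 ]
 [0.6809 0.0183 0.112 ]
 [0.5571 0.0014 0.112 ]
 [0.5301 0.223  0.112 ]]
[np.float64(0.12659255261213775), np.float64(0.22113418836467033), np.float64(0.1249891563693338), np.float64(0.22321084353395898)]
yaw 0.11770357018286011 0.1270158696580316 centre [0.606  0.1202 0.112 ]
(array([0.4892, 0.1642, 0.0843]), np.float64(0.0025448053760452043)) [0.4878 0.1643 0.078 ]
(array([0.4945, 0.1252, 0.0814]), np.float64(0.003148672468953898)) [0.4929 0.1252 0.078 ]
(array([0.499 , 0.0864, 0.0765]), np.float64(0.0031607389611014777)) [0.4974 0.0865 0.078 ]
(array([0.5043, 0.0481, 0.0855]), np.float64(0.0024619331312561877)) [0.503  0.0474 0.078 ]
knob (array([0.5933, 0.0248, 0.1411]), np.float64(0.0042122312797702195))
handle ends [array([0.4246, 0.149 , 0.048 ]), array([0.427 , 0.0967, 0.048 ]), array([0.4426, 0.0441, 0.048 ])] side end [0.4262 0.1459 0.048 ] [0.4383 0.0547 0.048 ]
amber [0.576  0.3593 0.12  ]
white [0.6674 0.3964 0.12  ]
```

The manual's scale: turns go in shares of 2 rad. Converting my numbers, -0.392 rad / 2 = -0.196.

```bash
python3 jog.py '{"deltas": [[0, 0, -0.05, -0.034, -0.021, 0, 0], [0, 0, -0.1, -0.068, -0.042, 0, 0], [0, 0, -0.15, -0.102, -0.063, 0, 0], [0, 0, -0.196, -0.136, -0.084, 0, 0], [0, 0, -0.196, -0.17, -0.105, 0, 0]]}'; python3 - <<'E'
from h import *
s=telemetry.sense();print(s['orientation'].round(3),s['tcp_pos'],tool(np.array([.489,.164,.115])-s['tcp_pos']))
E
```

```text
time: 0.52
tcp_pos: [0.2821, 0.3828, 0.2311]
orientation: [[-0.991, -0.131, -0.0], [-0.131, 0.991, -0.0], [0.0, -0.0, -1.0]]
force: [0.9, 0.7, 1.1]
finger_gap: 0.0255
grip_force: 0.0
[[-0.991 -0.131 -0.   ]
 [-0.131  0.991 -0.   ]
 [ 0.    -0.    -1.   ]] [0.2820523  0.38280912 0.2310994 ] [-0.17644472 -0.24406646  0.11611493]
```

```bash
python3 jog.py '{"deltas": [[0, 0, 0, -0.022, -0.031, 0, 0], [0, 0, 0, -0.045, -0.062, 0.01, 0], [0, 0, 0, -0.067, -0.093, 0.02, 0], [0, 0, 0, -0.09, -0.124, 0.03, 0], [0, 0, 0, -0.112, -0.155, 0.04, 0]]}';python3 jog.py '{"deltas": [[0, 0, 0, -0.022, -0.031, 0.01, 0], [0, 0, 0, -0.044, -0.062, 0.03, 0], [0, 0, 0, -0.064, -0.089, 0.05, 0], [0, 0, 0, -0.064, -0.089, 0.076, 0], [0, 0, 0, -0.064, -0.089, 0.076, 0]]}'; python3 - <<'E'
from h import *
s=telemetry.sense();print(s['force'],s['tcp_pos'],tool(np.array([.489,.164,.1])-s['tcp_pos']))
cv2.imwrite('pics/s1.png',vision.snapshot('side')[:,:,::-1])
cv2.imwrite('pics/s1c.png',cv2.resize(cv2.imread('pics/s1.png')[120:270,130:330],None,fx=4,fy=4))
E
```

```text
time: 0.93
tcp_pos: [0.4127, 0.2429, 0.1908]
orientation: [[-0.992, -0.125, -0.0], [-0.125, 0.992, 0.0], [0.0, 0.0, -1.0]]
force: [0.6, 1.3, 0.8]
finger_gap: 0.0002
grip_force: 0.0
time: 1.35
tcp_pos: [0.4849, 0.1624, 0.1107]
orientation: [[-0.992, -0.122, -0.007], [-0.122, 0.993, -0.002], [0.007, -0.001, -1.0]]
force: [-1.7, -0.4, -1.3]
finger_gap: 0.0002
grip_force: 0.0
[-1.70535358 -0.3712003  -1.30919138] [0.48493718 0.16240874 0.11071191] [-0.00430632  0.00109371  0.0106791 ]
```

View pics/s1c.png

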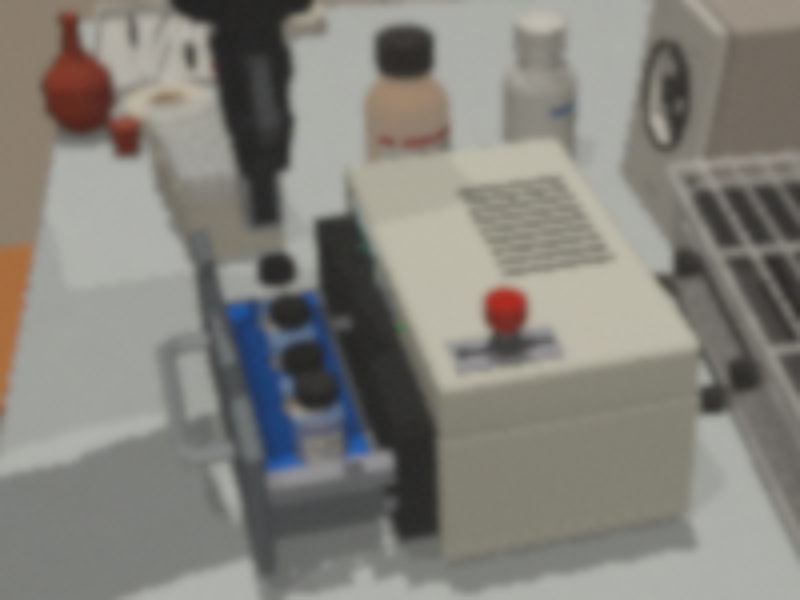

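Cap 1 is directly under the fingertips: tip at (262,222), cap at (277,268) in the crop. I'll correct by 4 mm and press.

```bash
python3 jog.py '{"deltas": [[0, 0, 0, -0.004, 0.001, 0.005, 0], [0, 0, 0, -0.004, 0.001, 0.012, 0], [0, 0, 0, -0.004, 0.001, 0.016, 0], [0, 0, 0, -0.004, 0.001, 0.02, 0], [0, 0, 0, -0.004, 0.001, 0.02, 0]]}';python3 jog.py '{"deltas": [[0, 0, 0, 0, 0, 0.003, 0], [0, 0, 0, 0, 0, 0.006, 0], [0, 0, 0, 0, 0, 0.009, 0], [0, 0, 0, 0, 0, 0.009, 0]]}';
```

```text
time: 1.82
tcp_pos: [0.4899, 0.1661, 0.0949]
orientation: [[-0.992, -0.126, -0.0], [-0.126, 0.992, -0.0], [0.0, -0.0, -1.0]]
force: [-0.1, 0.9, -0.4]
finger_gap: 0.0
grip_force: 0.0
time: 2.15
tcp_pos: [0.49, 0.1657, 0.0857]
orientation: [[-0.992, -0.125, -0.001], [-0.125, 0.992, -0.0], [0.001, -0.0, -1.0]]
force: [0.7, 0.1, -0.1]
finger_gap: -0.0001
grip_force: 0.0
```

```bash
python3 jog.py '{"deltas": [[0, 0, 0, 0, 0, 0.002, 0], [0, 0, 0, 0, 0, 0.004, 0], [0, 0, 0, 0, 0, 0.006, 0], [0, 0, 0, 0, 0, 0.006, 0]]}';python3 jog.py '{"deltas": [[0, 0, 0, 0, 0, 0.0015, 0], [0, 0, 0, 0, 0, 0.003, 0], [0, 0, 0, 0, 0, 0.0045, 0], [0, 0, 0, 0, 0, 0.0045, 0]]}'
```

```text
time: 2.48
tcp_pos: [0.4902, 0.1658, 0.08]
orientation: [[-0.992, -0.125, -0.0], [-0.125, 0.992, -0.0], [0.0, -0.0, -1.0]]
force: [-0.1, 0.5, 2.7]
finger_gap: 0.0003
grip_force: 1.1
time: 2.82
tcp_pos: [0.4902, 0.1658, 0.0755]
orientation: [[-0.992, -0.125, -0.0], [-0.125, 0.992, -0.0], [0.0, -0.0, -1.0]]
force: [0.5, -0.3, 2.6]
finger_gap: -0.0
grip_force: 1.1
```

Sliding at 3 N, as expected. I'll press to the bottom.

```bash
python3 jog.py '{"deltas": [[0, 0, 0, 0, 0, 0.001, 0], [0, 0, 0, 0, 0, 0.002, 0], [0, 0, 0, 0, 0, 0.002, 0]]}'
```

```text
time: 3.07
tcp_pos: [0.4903, 0.1658, 0.0738]
orientation: [[-0.992, -0.125, 0.0], [-0.125, 0.992, 0.0], [-0.0, 0.0, -1.0]]
force: [-1.5, -0.8, 4.8]
finger_gap: -0.0002
grip_force: 2.3
```

```bash
python3 jog.py '{"deltas": [[0, 0, 0, 0, 0, -0.025, 0], [0, 0, 0, 0, -0.02, -0.025, 0], [0, 0, 0, 0, -0.041, -0.025, 0], [0, 0, 0, 0, -0.041, -0.02, 0], [0, 0, 0, 0, -0.041, -0.015, 0]]}';python3 jog.py '{"deltas": [[0, 0, 0, 0, 0, 0.003, 0], [0, 0, 0, 0, 0, 0.006, 0], [0, 0, 0, 0, 0, 0.009, 0], [0, 0, 0, 0, 0, 0.012, 0], [0, 0, 0, 0, 0, 0.012, 0]]}';python3 jog.py '{"deltas": [[0, 0, 0, 0, 0, 0.001, 0], [0, 0, 0, 0, 0, 0.002, 0], [0, 0, 0, 0, 0, 0.003, 0], [0, 0, 0, 0, 0, 0.003, 0]]}'
```

```text
time: 3.48
tcp_pos: [0.4954, 0.1246, 0.0885]
orientation: [[-0.992, -0.123, 0.0], [-0.123, 0.992, 0.0], [-0.0, 0.0, -1.0]]
force: [0.4, 0.3, 0.3]
finger_gap: 0.0002
grip_force: 0.0
time: 3.9
tcp_pos: [0.4951, 0.1254, 0.0762]
orientation: [[-0.992, -0.125, -0.001], [-0.125, 0.992, -0.0], [0.001, 0.0, -1.0]]
force: [-0.6, -0.2, 2.2]
finger_gap: -0.0001
grip_force: 0.9
time: 4.23
tcp_pos: [0.4954, 0.1253, 0.0738]
orientation: [[-0.992, -0.125, 0.0], [-0.125, 0.992, 0.0], [-0.0, 0.0, -1.0]]
force: [-1.5, 1.2, 4.6]
finger_gap: -0.0002
grip_force: 2.3
```

```bash
python3 jog.py '{"deltas": [[0, 0, 0, 0, 0, -0.025, 0], [0, 0, 0, 0, -0.02, -0.025, 0], [0, 0, 0, 0, -0.04, -0.025, 0], [0, 0, 0, 0, -0.04, -0.02, 0], [0, 0, 0, 0, -0.04, -0.015, 0]]}';python3 jog.py '{"deltas": [[0, 0, 0, 0, 0, 0.003, 0], [0, 0, 0, 0, 0, 0.006, 0], [0, 0, 0, 0, 0, 0.009, 0], [0, 0, 0, 0, 0, 0.012, 0], [0, 0, 0, 0, 0, 0.012, 0]]}';python3 jog.py '{"deltas": [[0, 0, 0, 0, 0, 0.001, 0], [0, 0, 0, 0, 0, 0.002, 0], [0, 0, 0, 0, 0, 0.003, 0], [0, 0, 0, 0, 0, 0.003, 0]]}'
```

```text
time: 4.65
tcp_pos: [0.5006, 0.0849, 0.0886]
orientation: [[-0.992, -0.123, 0.001], [-0.123, 0.992, 0.0], [-0.001, -0.0, -1.0]]
force: [0.1, 0.1, 0.6]
finger_gap: -0.0001
grip_force: 0.0
time: 5.07
tcp_pos: [0.5002, 0.0858, 0.0763]
orientation: [[-0.992, -0.125, -0.0], [-0.125, 0.992, 0.0], [0.0, 0.0, -1.0]]
force: [0.4, 1.3, 1.7]
finger_gap: -0.0002
grip_force: 0.8
time: 5.4
tcp_pos: [0.5004, 0.0856, 0.0738]
orientation: [[-0.992, -0.125, 0.0], [-0.125, 0.992, 0.0], [-0.0, 0.0, -1.0]]
force: [-1.6, 1.8, 4.9]
finger_gap: -0.0
grip_force: 2.2
```

```bash
python3 jog.py '{"deltas": [[0, 0, 0, 0, 0, -0.025, 0], [0, 0, 0, 0, -0.02, -0.025, 0], [0, 0, 0, 0, -0.04, -0.025, 0], [0, 0, 0, 0, -0.04, -0.02, 0], [0, 0, 0, 0, -0.04, -0.015, 0]]}';python3 jog.py '{"deltas": [[0, 0, 0, 0, 0, 0.003, 0], [0, 0, 0, 0, 0, 0.006, 0], [0, 0, 0, 0, 0, 0.009, 0], [0, 0, 0, 0, 0, 0.012, 0], [0, 0, 0, 0, 0, 0.012, 0]]}';python3 jog.py '{"deltas": [[0, 0, 0, 0, 0, 0.001, 0], [0, 0, 0, 0, 0, 0.002, 0], [0, 0, 0, 0, 0, 0.003, 0], [0, 0, 0, 0, 0, 0.003, 0]]}'
```

```text
time: 5.82
tcp_pos: [0.5055, 0.0451, 0.0885]
orientation: [[-0.992, -0.123, 0.0], [-0.123, 0.992, -0.0], [-0.0, -0.0, -1.0]]
force: [-0.4, -0.4, 2.5]
finger_gap: -0.0001
grip_force: 1.4
time: 6.23
tcp_pos: [0.5052, 0.046, 0.0762]
orientation: [[-0.992, -0.125, -0.001], [-0.125, 0.992, -0.0], [0.001, 0.0, -1.0]]
force: [0.6, -0.7, 2.3]
finger_gap: 0.0002
grip_force: 0.9
time: 6.57
tcp_pos: [0.5054, 0.0459, 0.0738]
orientation: [[-0.992, -0.125, 0.0], [-0.125, 0.992, 0.0], [-0.0, 0.0, -1.0]]
force: [-0.1, -0.0, 4.3]
finger_gap: -0.0
grip_force: 2.3
```

All four caps bottomed at z of about 0.0738. Now I'll lift, retreat in front of the handle and look.

```bash
python3 jog.py '{"deltas": [[0, 0, 0, 0, 0, -0.04, 0], [0, 0, 0, 0.033, 0.02, -0.045, 0], [0, 0, 0, 0.066, 0.04, -0.045, 0], [0, 0, 0, 0.097, 0.06, -0.045, 0], [0, 0, 0, 0.097, 0.06, -0.045, 0]]}';python3 - <<'E'
from h import *
a=vision.snapshot('side')[:,:,::-1][120:270,130:280];b=vision.snapshot('top')[:,:,::-1][150:300,225:325]
r=lambda i:cv2.resize(i,None,fx=3.2,fy=3.2,interpolation=cv2.INTER_CUBIC)
cv2.imwrite('pics/s2.png',np.hstack([r(a),r(b)]));s=telemetry.sense();print(s['tcp_pos'],s['force'])
E
```

```text
time: 6.98
tcp_pos: [0.3968, 0.0947, 0.1182]
orientation: [[-0.992, -0.127, -0.003], [-0.127, 0.992, 0.0], [0.003, 0.001, -1.0]]
force: [-0.6, 0.1, 0.4]
finger_gap: -0.0
grip_force: 0.0
[0.40123933 0.09365712 0.11910881] [ 0.83406182 -0.29489833  0.70723281]
```

View pics/s2.png

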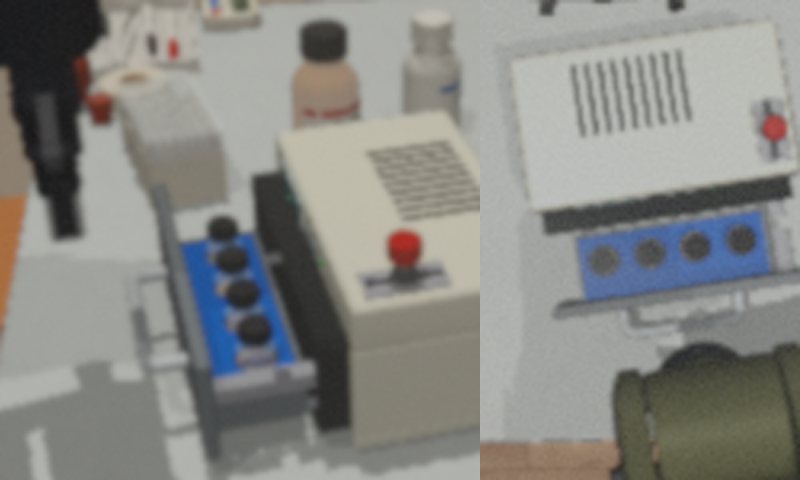

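All four caps now form an even line (left half (222,228) to (253,330)), the knob is up, and the drawer is still open. I'll lower in front of the bar and approach it.

```bash
python3 jog.py '{"deltas": [[0, 0, 0, 0, 0, 0.025, 0], [0, 0, 0, 0, 0, 0.05, 0], [0, 0, 0, 0, 0, 0.077, 0], [0, 0, 0, 0, 0, 0.077, 0]]}';python3 jog.py '{"deltas": [[0, 0, 0, -0.004, 0, 0, 0], [0, 0, 0, -0.008, 0, 0, 0], [0, 0, 0, -0.012, 0, 0, 0], [0, 0, 0, -0.016, 0, 0, 0], [0, 0, 0, -0.02, 0, 0, 0]]}'
```

```text
time: 7.42
tcp_pos: [0.4002, 0.0925, 0.0381]
orientation: [[-0.992, -0.124, -0.006], [-0.124, 0.992, -0.001], [0.006, -0.0, -1.0]]
force: [-0.2, -0.0, 0.5]
finger_gap: 0.0001
grip_force: 0.0
time: 7.83
tcp_pos: [0.4219, 0.0957, 0.0427]
orientation: [[-0.992, -0.125, -0.0], [-0.125, 0.992, -0.0], [0.0, -0.0, -1.0]]
force: [-6.7, -1.1, 5.6]
finger_gap: -0.0001
grip_force: 3.4
```

The force also has an upward part, so the tip is riding on the bar's upper half. I'll back off, tilt so the gripper body leans away from the cooler, and go lower.

Scaled: -0.25 rad / 2 = -0.125.

```bash
python3 jog.py '{"deltas": [[0, 0, 0, 0.015, 0, 0, 0], [0, -0.06, 0, 0.02, 0, 0, 0], [0, -0.12, 0, 0.02, 0, 0.005, 0], [0, -0.125, 0, 0.02, 0, 0.01, 0], [0, -0.125, 0, 0.02, 0, 0.01, 0]]}';python3 - <<'E'
from h import *
s=telemetry.sense();print(s['tcp_pos'],s['force'],tool(np.array([.992,.125,0])*.01))
b=vision.snapshot('top')[:,:,::-1];a=vision.snapshot('side')[:,:,::-1][150:270,130:280]
cv2.imwrite('pics/s3.png',cv2.resize(a,None,fx=5,fy=5,interpolation=cv2.INTER_CUBIC))
E
```

```text
time: 8.25
tcp_pos: [0.4013, 0.0931, 0.032]
orientation: [[-0.961, -0.125, 0.246], [-0.121, 0.992, 0.031], [-0.248, -0.0, -0.969]]
force: [-0.2, 0.6, 0.6]
finger_gap: -0.0002
grip_force: 0.0
[0.40126367 0.09313819 0.03198754] [-0.18711077  0.62053073  0.59298087] [-9.68541253e-03  4.67087921e-07  2.48227394e-03]
```

View pics/s3.png

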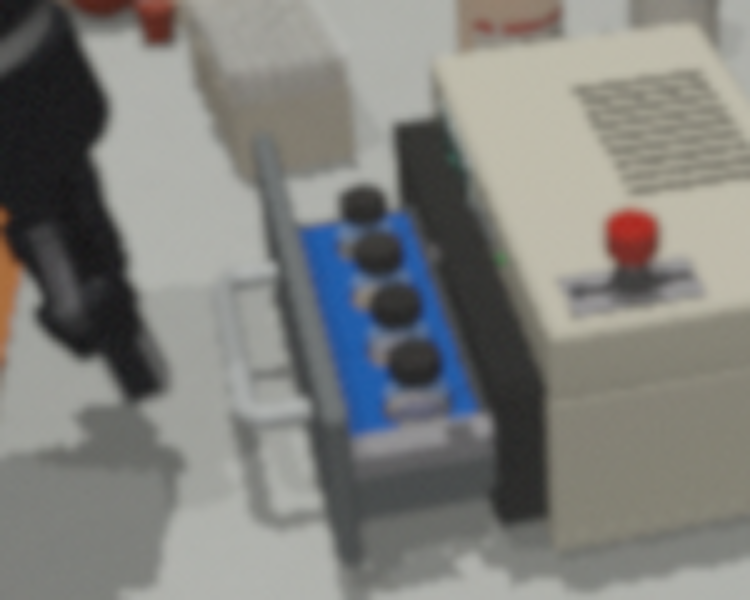

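The finger is tilted below bar height, with the tip at (145,400) and the bar's middle about (232,340). Pushing forward slowly.

```bash
python3 jog.py '{"deltas": [[0, 0, 0, -0.004, 0, 0.001, 0], [0, 0, 0, -0.008, 0, 0.002, 0], [0, 0, 0, -0.012, 0, 0.003, 0], [0, 0, 0, -0.0155, 0, 0.004, 0]]}';python3 jog.py '{"deltas": [[0, 0, 0, -0.003, 0, 0.0008, 0], [0, 0, 0, -0.006, 0, 0.0015, 0], [0, 0, 0, -0.009, 0, 0.0023, 0], [0, 0, 0, -0.012, 0, 0.003, 0], [0, 0, 0, -0.012, 0, 0.003, 0]]}'
```

```text
time: 8.68
tcp_pos: [0.4184, 0.0953, 0.0319]
orientation: [[-0.961, -0.125, 0.246], [-0.121, 0.992, 0.031], [-0.248, 0.0, -0.969]]
force: [0.3, 0.5, -0.6]
finger_gap: -0.0001
grip_force: 0.0
time: 9.1
tcp_pos: [0.43, 0.0967, 0.0317]
orientation: [[-0.961, -0.125, 0.245], [-0.121, 0.992, 0.031], [-0.247, -0.0, -0.969]]
force: [0.2, -0.4, 1.0]
finger_gap: -0.0001
grip_force: 0.0
```

```bash
python3 jog.py '{"deltas": [[0, 0, 0, -0.003, 0, 0.0008, 0], [0, 0, 0, -0.006, 0, 0.0015, 0], [0, 0, 0, -0.009, 0, 0.0023, 0], [0, 0, 0, -0.012, 0, 0.003, 0], [0, 0, 0, -0.015, 0, 0.0038, 0]]}'; python3 - <<'E'
from h import *
b=vision.snapshot('top')[:,:,::-1][150:270,225:335];a=vision.snapshot('side')[:,:,::-1][150:270,150:280]
cv2.imwrite('pics/s4.png',np.hstack([cv2.resize(i,None,fx=3.3,fy=3.3,interpolation=cv2.INTER_CUBIC) for i in(a,b)]))
E
```

```text
time: 9.52
tcp_pos: [0.4446, 0.0986, 0.0315]
orientation: [[-0.962, -0.125, 0.244], [-0.121, 0.992, 0.031], [-0.246, -0.0, -0.969]]
force: [-5.8, -0.6, 2.4]
finger_gap: -0.0002
grip_force: 2.6
```

View pics/s4.png

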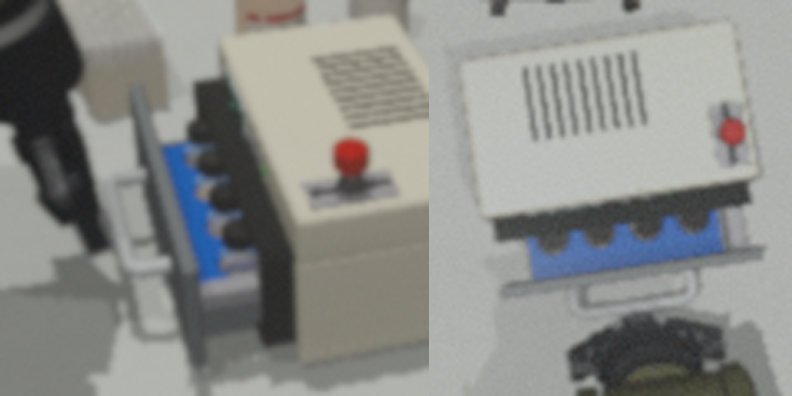

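The drawer has moved in: the caps are reaching under the seal and the finger is at the bar. I'll keep pushing.

```bash
python3 jog.py '{"deltas": [[0, 0, 0, -0.003, 0, 0.0008, 0], [0, 0, 0, -0.006, 0, 0.0015, 0], [0, 0, 0, -0.009, 0, 0.0023, 0], [0, 0, 0, -0.012, 0, 0.003, 0], [0, 0, 0, -0.015, 0, 0.0038, 0]]}';python3 jog.py '{"deltas": [[0, 0, 0, -0.002, 0, 0.0005, 0], [0, 0, 0, -0.004, 0, 0.001, 0], [0, 0, 0, -0.006, 0, 0.0015, 0], [0, 0, 0, -0.008, 0, 0.002, 0], [0, 0, 0, -0.008, 0, 0.002, 0]]}'
```

```text
time: 10.03
tcp_pos: [0.4601, 0.1006, 0.0316]
orientation: [[-0.962, -0.125, 0.244], [-0.121, 0.992, 0.031], [-0.246, 0.0, -0.969]]
force: [-5.7, -0.6, 2.6]
finger_gap: -0.0001
grip_force: 2.6
time: 10.45
tcp_pos: [0.4688, 0.1016, 0.0318]
orientation: [[-0.961, -0.125, 0.245], [-0.121, 0.992, 0.031], [-0.247, -0.0, -0.969]]
force: [-0.3, -0.9, -0.8]
finger_gap: -0.0004
grip_force: 0.2
```

```bash
for i in 1; do python3 jog.py '{"deltas": [[0, 0, 0, -0.002, 0, 0.0005, 0], [0, 0, 0, -0.004, 0, 0.001, 0], [0, 0, 0, -0.006, 0, 0.0015, 0], [0, 0, 0, -0.008, 0, 0.002, 0]]}'; done; python3 jog.py '{"deltas": [[0, 0, 0, -0.0015, 0, 0.0004, 0], [0, 0, 0, -0.003, 0, 0.0008, 0], [0, 0, 0, -0.0045, 0, 0.0011, 0]]}'
```

```text
time: 10.78
tcp_pos: [0.4765, 0.1026, 0.0317]
orientation: [[-0.962, -0.125, 0.244], [-0.121, 0.992, 0.031], [-0.246, -0.0, -0.969]]
force: [-6.1, -1.1, 1.8]
finger_gap: 0.0004
grip_force: 2.9
time: 11.03
tcp_pos: [0.481, 0.1032, 0.0318]
orientation: [[-0.962, -0.125, 0.244], [-0.121, 0.992, 0.031], [-0.246, -0.0, -0.969]]
force: [-7.5, -0.7, 1.4]
finger_gap: -0.0001
grip_force: 3.2
```

```bash
cat > k.py <<'E'
from h import *
h=cv2.cvtColor(vision.snapshot('side')[:,:,::-1].copy(),cv2.COLOR_BGR2HSV)
m=((h[...,1]>150)&(h[...,2]>90)&((h[...,0]<8)|(h[...,0]>172)));m[:170]=0;m[215:]=0;m[:,:235]=0;m[:,280:]=0
y,x=np.nonzero(m);print('knob',x.mean(),y.mean(),y.min(),len(y),'force',telemetry.sense()['force'].round(1))
E
python3 k.py; python3 jog.py '{"deltas": [[0, 0, 0, -0.001, 0, 0.0002, 0], [0, 0, 0, -0.002, 0, 0.0005, 0], [0, 0, 0, -0.003, 0, 0.0007, 0]]}'|egrep 'tcp|force:'; python3 k.py; python3 jog.py '{"deltas": [[0, 0, 0, -0.001, 0, 0.0002, 0], [0, 0, 0, -0.002, 0, 0.0005, 0], [0, 0, 0, -0.003, 0, 0.0007, 0]]}'|egrep 'tcp|force:'; python3 k.py
```

```text
knob 255.7910447761194 196.77611940298507 193 67 force [-2.3  0.4 -0.7]
tcp_pos: [0.484, 0.1036, 0.0318]
force: [-8.5, -1.5, 1.5]
grip_force: 3.9
knob 255.83823529411765 196.8235294117647 193 68 force [-2.9 -0.4 -0.1]
tcp_pos: [0.487, 0.104, 0.0318]
force: [-7.5, -0.8, 0.8]
grip_force: 3.5
knob 255.7910447761194 196.77611940298507 193 67 force [-4.2  0.  -0.5]
```

```bash
python3 jog.py '{"deltas": [[0, 0, 0, -0.001, 0, 0.0002, 0], [0, 0, 0, -0.002, 0, 0.0005, 0]]}'|egrep 'tcp|force:'; python3 k.py; python3 jog.py '{"deltas": [[0, 0, 0, -0.001, 0, 0.0002, 0], [0, 0, 0, -0.002, 0, 0.0005, 0]]}'|egrep 'tcp|force:'; python3 k.py;  python3 jog.py '{"deltas": [[0, 0, 0, -0.001, 0, 0.0002, 0], [0, 0, 0, -0.002, 0, 0.0005, 0]]}'|egrep 'tcp|force:'; python3 k.py
```

```text
tcp_pos: [0.489, 0.1042, 0.0318]
force: [-4.8, -0.7, 1.5]
grip_force: 2.1
knob 255.88059701492537 196.88059701492537 193 67 force [-2.1  0.1 -2.3]
tcp_pos: [0.4912, 0.1045, 0.0318]
force: [-5.4, -0.2, -0.5]
grip_force: 2.7
knob 255.91176470588235 197.2058823529412 193 68 force [-2.7  0.6 -1.4]
tcp_pos: [0.4935, 0.1047, 0.0319]
force: [-5.3, 0.5, -0.9]
grip_force: 3.0
knob 255.91176470588235 199.33823529411765 195 68 force [-5.2 -0.7 -3.1]
```

The knob has dropped about 2.5 px, roughly 6 mm. I'll wait a moment, back off and verify.

```bash
python3 jog.py '{"deltas": [[0, 0, 0, 0, 0, 0, 0], [0, 0, 0, 0, 0, 0, 0]]}'|egrep 'tcp|force:'; python3 k.py; python3 jog.py '{"deltas": [[0, 0, 0, 0.005, 0, -0.001, 0], [0, 0, 0, 0.02, 0, -0.005, 0], [0, 0, 0, 0.05, 0, -0.01, 0], [0, 0, 0, 0.08, 0, -0.02, 0], [0, 0, 0, 0.08, 0, -0.02, 0]]}'|egrep 'tcp|force:'; python3 jog.py '{"deltas": [[0, 0, 0, 0, 0, 0, 0], [0, 0, 0, 0, 0, 0, 0], [0, 0, 0, 0, 0, 0, 0]]}'|egrep 'tcp|force:'; python3 k.py; python3 - <<'E'
from h import *
b=vision.snapshot('top')[:,:,::-1][150:270,225:335];a=vision.snapshot('side')[:,:,::-1][150:270,150:280]
cv2.imwrite('pics/s5.png',np.hstack([cv2.resize(i,None,fx=3.3,fy=3.3,interpolation=cv2.INTER_CUBIC) for i in(a,b)]))
E
```

```text
tcp_pos: [0.4936, 0.1048, 0.032]
force: [-3.2, 0.1, -3.5]
grip_force: 2.0
knob 255.94202898550725 199.40579710144928 195 69 force [-3.3  0.1 -3.9]
tcp_pos: [0.4074, 0.094, 0.0312]
force: [0.1, -0.3, -0.2]
grip_force: 0.0
tcp_pos: [0.4131, 0.0946, 0.0323]
force: [0.0, 0.7, 0.1]
grip_force: 0.0
knob 255.9402985074627 199.26865671641792 195 67 force [0.1 0.6 0.9]
```

View pics/s5.png

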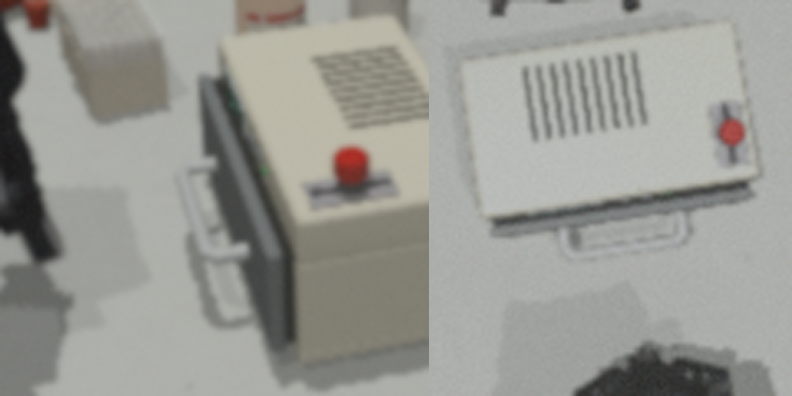

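The drawer stays shut with the robot clear (bar at (225,250)), the knob is down at (351,163), and nothing is in contact.

```bash
python3 -c "
from cell import bot, vision, telemetry, workorder
print(workorder.job_done())"
```

```text
the job is handed in; nothing more can be done
None
```

I handed the job in at about 12 s of the 51 s allowed. All four vials are pressed down, the drawer is latched home with the red plunger down, and the robot is clear; I read no force above about 9 N, and both bottles were left untouched.

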